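# Pack out a valve kit at the machining cell

## Task

Pack the finished valve parts lying on the inspection bench: press every steel stem down into its own clip station of the blue rack, centred, until the spring fingers snap around both ends and it sits fully down, and slide every flat spade, disc first, into a slot of its own in the white cassette until it is fully home against the back. Use any stations and slots you like. Once all the parts are in, press the green kit-complete button; leave the oil bottle, cup and caliper where they are.

Things in the scene. Friction and masses are not known exactly. Their poses are not given: they have to be found in the camera images.
- rack: Blue clip rack, a fixed 12 mm plate with three clip stations 65 mm apart along its y; the green button is beside station 0. A station is two pairs of upright steel spring fingers, open at the top, 45 mm either side of its seat point along x, each 14 mm long. Between the pairs (76 mm clear) is only the plate: room for the gripper. Origin under station 1; position and yaw vary.
- clip0_seat (a point): Centre of a fully seated stem in station 0 (next to the button), 46 mm above the table; x: along the stem, y: along the row away from the button. The mouth between the lips is 11 mm, lips centred 7 mm above the point, flared tips up to 17 mm above. A stem pressed down (10 to 25 N for both pairs) spreads them and snaps onto a rest; one merely laid on the lips is 14 mm too high.
- clip1_seat (a point): Centre of a fully seated stem in clip station 1 (middle), 46 mm above the table; axes and fingers as for clip0_seat.
- clip2_seat (a point): Centre of a fully seated stem in clip station 2 (farthest from the button), 46 mm above the table; axes and fingers as for clip0_seat.
- cassette: White cassette with blue ledges and clear back wall, 120 mm high, fixed; open front towards its -x, open roof in the middle. Four slots, pitch 22 mm, 69 mm wide between side walls, 12 mm high between 12.5 mm wide ledges left and right, the middle open. The ledges begin 20 mm in front of the slot points; tails of loaded spades stick out in front, one above another. Origin under the slot points.
- slot0 (a point): Lowest slot: the point where the centre of a spade's round part lies when fully home, touching the back wall (32 mm behind it) and resting on the ledges; 40 mm above the table. x: sliding-in direction, z up. Fingers reaching down for a low tail would hit the tails of spades above it, so load from the bottom up.
- slot1 (a point): Second slot, 62 mm above the table: where the centre of a home spade's round part lies; axes as for slot0.
- slot2 (a point): Third slot, 84 mm above the table: where the centre of a home spade's round part lies; axes as for slot0.
- slot3 (a point): Top slot, 106 mm above the table: where the centre of a home spade's round part lies; axes as for slot0.
- stem1_mid (a point): Loose turned steel valve stem, about 160 g, 120 mm long, round ends of 16 mm diameter with a thin brass band, in the middle a block 22 x 22 mm across and 26 mm long to grip it by. The point is its centre, 11 mm above the table when lying; x: along the stem (both ends alike). It may lie on any of the block's sides. May be absent.
- spade1_mid (a point): Loose flat aluminium pipe spade, about 60 g, 6 mm thick: round disc of 64 mm diameter with a flat tail 16 mm wide. The point is the disc's centre, mid-thickness (3 mm above the table when lying); x points away from the tail, which leaves the rim at x -32 mm and ends at -76 mm (grip across its width near -62 mm). Both faces alike. May be absent.
- stem2_mid (a point): Loose turned steel valve stem, about 160 g, 120 mm long, round ends of 16 mm diameter with a thin brass band, in the middle a block 22 x 22 mm across and 26 mm long to grip it by. The point is its centre, 11 mm above the table when lying; x: along the stem (both ends alike). It may lie on any of the block's sides. May be absent.
- spade2_mid (a point): Loose flat aluminium pipe spade, about 60 g, 6 mm thick: round disc of 64 mm diameter with a flat tail 16 mm wide. The point is the disc's centre, mid-thickness (3 mm above the table when lying); x points away from the tail, which leaves the rim at x -32 mm and ends at -76 mm (grip across its width near -62 mm). Both faces alike. May be absent.
- stem3_mid (a point): Loose turned steel valve stem, about 160 g, 120 mm long, round ends of 16 mm diameter with a thin brass band, in the middle a block 22 x 22 mm across and 26 mm long to grip it by. The point is its centre, 11 mm above the table when lying; x: along the stem (both ends alike). It may lie on any of the block's sides. May be absent.
- spade3_mid (a point): Loose flat aluminium pipe spade, about 60 g, 6 mm thick: round disc of 64 mm diameter with a flat tail 16 mm wide. The point is the disc's centre, mid-thickness (3 mm above the table when lying); x points away from the tail, which leaves the rim at x -32 mm and ends at -76 mm (grip across its width near -62 mm). Both faces alike. May be absent.
- kit_button (a joint): Travel of the green kit-complete push button, m: 0 is up, 0.006 fully pressed (about 5 N); it springs back.
- kit_button_top (a point): Centre of the top of the green round button (32 mm diameter), on the blue rack beside clip station 0; press straight down. It is off the rack's row end, 52 mm from seat 0.
- oil_bottle: Bystander: orange oil bottle, 52 mm diameter, 120 mm high; origin at the centre of its underside.
- pen_cup: Bystander: blue cup, 72 mm diameter, 60 mm high; origin at the centre of its underside.
- caliper: Bystander: steel caliper lying flat, 150 mm long along its y, up to 10 mm high; origin at the middle of its beam's underside.

How it is judged:
By the outcome, as a careful person would: the job done as asked, in the order asked, and still so for the second after the job is handed in, with the robot touching nothing.
Of stem1, stem2, stem3 only 2 to 3 are there at a start; the rules pass over those that are not, and their reading is None.
Of spade1, spade2, spade3 only 2 to 3 are there at a start; the rules pass over those that are not, and their reading is None.
At some moment in a run one of stem1, stem2, stem3, spade1, spade2, spade3 may be knocked a few centimetres aside while the robot is not near it.
Once in a run the grip may slacken for a moment while it holds something.
It also fails if it takes over 210 s, if anything falls off the work surface, if the arm or the gripper's body presses on something with over 40 N, if the wrist force passes 120 N, or if a joint passes its speed limit or range.

## Robot

A 6-joint arm with a two-finger parallel gripper is mounted at the origin on the work surface. World frame = base frame: x ahead of the robot, y to its left, z up, the work surface at z = 0. Lengths are in m, angles in rad, forces in N, time in s.
With the tool pointing down it reaches from about 0.375 to 0.975 m from the base axis. Payload 3.8 kg.
Tool frame: the origin (TCP) lies on the centre line of the jaws, within the pads' length; the fingertips stand 14 mm ahead of it and the grasp point (between the pads) lies 5 mm behind it; z points along the fingers, y is the line along which they close (so a half turn about z gives the same grasp; the last joint's range is limited). The gripper opens to 85 mm and grips with 20 to 120 N. Pads are 22 mm wide; open, the fingers measure 114 mm over their backs; the gripper's body (76 mm by 85 mm) begins 54 mm behind the grasp point. The pads swing forward as they close: fully open they stand 13 mm farther back than shut.
Start: joints at [1.262, 0.264, 1.604, -0, 1.274, -0.037], TCP at [0.181, 0.65, 0.245] pointing down, gripper open.
Joint ranges: [-2.63, 2.63], [-0.94, 2.18], [0.31, 2.57], [-1.31, 4.45], [0, 2.66], [-2.55, 2.55]. Speed limits (rad/s): [2.57, 2.57, 3.14, 3.14, 3.14, 3.14].

## Interface

Orientations are given as a rotation vector (axis times angle).
In Python, from workcell import bot, eyes, spot_in gives the robot as it stands.
- The arm moves only by the tool carry_out, never from a script. Its argument "series" is text: rows parted by semicolons, each of 4 numbers parted by spaces: the shift along the world's x, y, z in m, then the turn about the world's z in degrees. In form: tx ty tz roll; .... A call has 1 to 20 rows; each row shifts and turns the commanded pose from where the row before left it; what a row does not reach is not made up. A row lasts 1/8 s, in which the tool goes at most 62.5 mm and 10.7 degrees, less where a joint would pass 70% of its speed; a pose out of reach is approached as far as the arm can. A call is refused whole if a number of a shift passes 0.0625 or a number of a turn 10.7, either way. A call with a gripper value outside its range is refused whole. "jaw" is the gripper command: -1 is shut, 1 is fully open, values between are in proportion, set as the call begins (left out, the last holds). The fingers move at their own pace and stop on an object; "grip_force" is the grip in N (left out, the last holds). Time passes only in rows, so rows that do not move let the fingers close. It gives the time, the measured TCP pose, the force, the opening and the grip force at its end, in the units of the state.
- bot.read_state(): the state, without advancing time (a new reading comes with each control period).
- eyes.read_camera(name): name is "scene" or "side" or "wrist"; returns (picture, depth): 384x512x3 uint8, blue, green, red; 384x512 float32, m along the optical axis (not along the pixel's ray), 0 where there is no reading.
- eyes.get_calibration(name): a dict with "K" (3x3 intrinsics, pixels), "position" and "rotation" of the camera in the world; the wrist camera has in their place "T_tool_cam" (4x4, takes a point from camera to tool coordinates, whose origin is the TCP and whose axes are the flange's). Camera axes: x right, y down, z forward; pixel columns grow to the right and rows downward; lengths in m; the calibration is good to about 2 mm. The wrist camera is an equidistant fisheye: a pixel r from the principal point sees the ray r / f radians off the axis. A picture is of the moment at which its call begins: read the wrist's pose just before it. get_calibration takes no time and is no camera call.
- bot.finish_job(): hands the job in; it is judged then, once.
Trained networks look in the newest picture that a camera, given by its name, has taken for a name from the list of things; names that differ only in an ending like _2 or _b are one class to them, and where a whole thing is asked for, a point or a joint stands for the part that bears it (a point fixed in the world has none). Each returns a list of dicts, best first, with "score" (0 to 1); they miss things now and then, are a little off and sometimes report something else, mostly with a low value. They report only what shows in the picture. A call takes as long as a camera call.
- spot_in(camera, target): "rect" ([centre column, centre row, width, height] in pixels, round what is visible of it).
The state is a dict: "time": time; "q": joint angles; "joint_vel": joint speeds; "joint_torque": joint torques, N m; "tool_pos": TCP position; "tcp_rot": TCP orientation; "wrist_force": force on the tool from outside, world axes, zero at the start; "torque": the same for the moment, N m; "width": opening from 0.0 (shut) to 1.0 (fully open); "grip_force": force on a finger pad.
Only numpy, scipy, OpenCV 4.12 (cv2) and the standard library are available. Lean on these libraries where they do the work, as an engineer would, in place of code of your own. Each camera call takes 0.05 s, during which the arm holds its last target. There are 200 camera calls.

## Working session

There is one attempt and no reset: what is moved stays moved. The work goes in short steps, Python scripts to look and compute and a tool call to move; the robot and the scene stay as the last step left them, time stands still between calls to the robot, and variables do not carry over. Pictures are saved under pics/ and viewed, at most 14 in all, crops included, and the job is handed in when it is done.

Besides the shell and the picture viewer there is one more tool, called after ">>>" as name(argument=value, ...), one argument or row to a line, values as JSON. carry_out: Moves the arm, as the interface text tells. Its arguments: {"type":"object","properties":{"series":{"type":"string"},"jaw":{"type":"number"},"grip_force":{"type":"number"}},"required":["series"]}

```bash
mkdir -p pics; ls; cat > h.py <<'E'
import numpy as np, cv2
from workcell import bot, eyes, spot_in
from scipy.spatial.transform import Rotation as R
def cloud(name):
    s=bot.read_state(); im,d=eyes.read_camera(name); c=eyes.get_calibration(name); K=np.array(c["K"])
    v,u=np.mgrid[0:im.shape[0],0:im.shape[1]].astype(float)
    x=(u-K[0,2])/K[0,0]; y=(v-K[1,2])/K[1,1]
    if name=="wrist":
        r=np.hypot(x,y); k=np.where(r>1e-9,np.tan(np.minimum(r,1.5))/np.maximum(r,1e-9),1); x=x*k;y=y*k
        T=np.eye(4);T[:3,:3]=R.from_rotvec(s["tcp_rot"]).as_matrix();T[:3,3]=s["tool_pos"];T=T@np.array(c["T_tool_cam"])
        Rm,p=T[:3,:3],T[:3,3]
    else:
        Rm=np.array(c["rotation"]);p=np.array(c["position"])
        if Rm.shape!=(3,3): Rm=R.from_rotvec(Rm).as_matrix() if Rm.size==3 else R.from_quat(Rm).as_matrix()
    P=np.stack([x*d,y*d,d],-1)@Rm.T+p
    P[d==0]=np.nan
    return im,d,P
E
python3 - <<'E'
from h import *
print(bot.read_state())
for n in ("scene","side","wrist"):
    im,d,P=cloud(n); cv2.imwrite(f"pics/{n}0.png",im); np.save(f"{n}0.npy",P)
    c=eyes.get_calibration(n); print(n,c)
    for t in ("stem1_mid","spade1_mid","rack","cassette","kit_button_top","oil_bottle"):
        print(n,t,[(np.round(o["rect"]).astype(int).tolist(),round(o["score"],2), np.round(P[min(383,int(o["rect"][1])),min(511,int(o["rect"][0]))],3).tolist()) for o in spot_in(n,t)][:4])
a=[cv2.imread(f"pics/{n}0.png") for n in("scene","side")]
E
```

```text
pics
{'time': 0.0, 'q': array([ 1.26207925e+00,  2.64737629e-01,  1.60538701e+00, -2.23222314e-05,
        1.27372142e+00, -3.69044721e-02]), 'joint_vel': array([-0.00105277,  0.0014589 , -0.00124788,  0.00095996, -0.0012413 ,
       -0.00111523]), 'joint_torque': array([-2.34237588e-03, -5.15111482e+01, -3.67310071e+01, -3.50154605e-04,
        1.31124005e-02,  1.71231835e-05]), 'tool_pos': array([0.18101723, 0.64953452, 0.24396544]), 'tcp_rot': array([-0.42558896, -3.11226025,  0.00349228]), 'wrist_force': array([-0.49838116, -0.56201219,  0.01940027]), 'torque': array([-0.02460219, -0.01173361, -0.01434778]), 'grip_force': 0.0, 'width': 1.0010084459627873}
scene {'K': array([[467.45497549,   0.        , 256.24895002],
       [  0.        , 467.45497549, 203.8457699 ],
       [  0.        ,   0.        ,   1.        ]]), 'position': array([1.41013886, 0.44974563, 0.696745  ]), 'rotation': array([-1.22549142, -2.04992708,  1.12314406])}
scene stem1_mid []
scene spade1_mid [([382, 228, 32, 23], 0.95, [0.403, 0.273, 0.007])]
scene rack [([296, 261, 121, 71], 0.61, [0.678, 0.157, 0.056
[... 1135 characters left out ...]
.177, 0.029])]
wrist {'K': array([[297.31863964,   0.        , 253.4677769 ],
       [  0.        , 297.31863964, 189.45015876],
       [  0.        ,   0.        ,   1.        ]]), 'T_tool_cam': array([[-4.16864470e-04, -9.64859061e-01, -2.62767614e-01,
         6.65817514e-02],
       [ 9.99999790e-01, -2.72002271e-04, -5.87669554e-04,
        -3.55635160e-04],
       [ 4.95544906e-04, -2.62767804e-01,  9.64858972e-01,
        -1.28924040e-01],
       [ 0.00000000e+00,  0.00000000e+00,  0.00000000e+00,
         1.00000000e+00]])}
wrist stem1_mid []
wrist spade1_mid [([98, 342, 20, 26], 0.64, [0.421, 0.277, 0.007])]
wrist rack []
wrist cassette []
wrist kit_button_top []
wrist oil_bottle []
```

```bash
python3 - <<'E'
import cv2
a=cv2.imread("pics/scene0.png");cv2.imwrite("pics/scene0b.png",cv2.resize(a[140:380,60:510],None,fx=1.75,fy=1.75,interpolation=cv2.INTER_CUBIC))
a=cv2.imread("pics/side0.png");cv2.imwrite("pics/side0b.png",cv2.resize(a[100:300,100:400],None,fx=2.6,fy=2.6,interpolation=cv2.INTER_CUBIC))
E
```

```text
(no output)
```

View pics/scene0b.png

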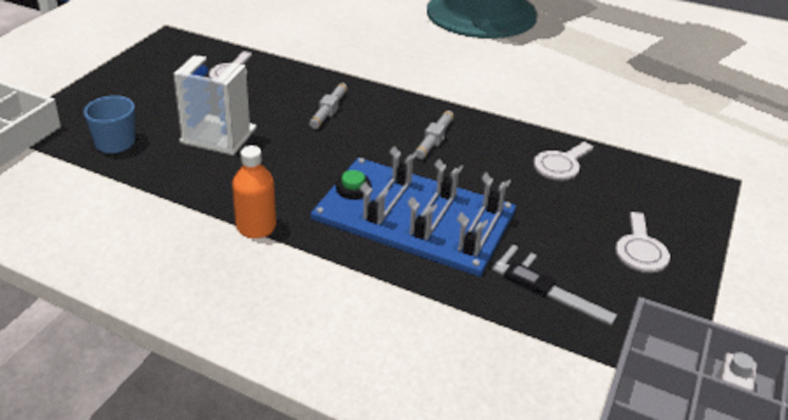

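View pics/side0b.png

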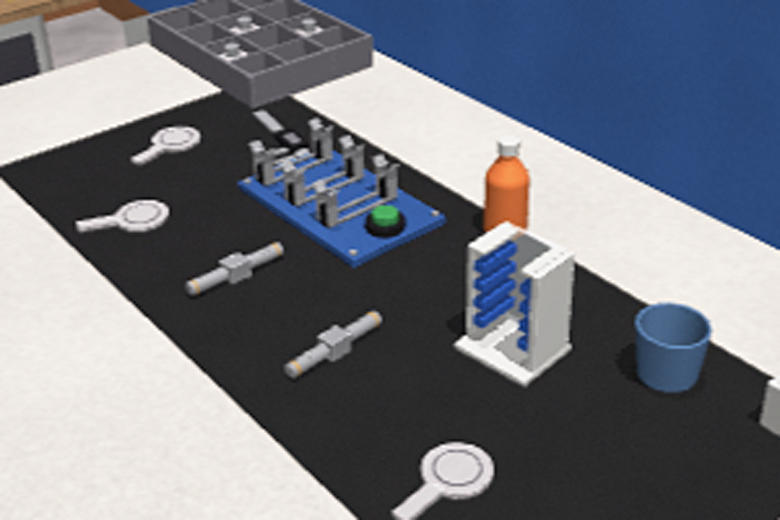

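Both views show two stems, at side crop (235,267) and (335,343), and three spades, at (145,215), (175,138) and (455,470). The rack has its button on the -y end, and the cassette opens towards the robot.

```bash
cat > coarse.py <<'E'
from h import *
for n in ("side","scene"):
    im=cv2.imread(f"pics/{n}0.png"); P=np.load(f"{n}0.npy"); hsv=cv2.cvtColor(im,cv2.COLOR_BGR2HSV)
    ws=(P[...,0]>0.3)&(P[...,0]<0.9)&(abs(P[...,1])<0.5)
    grey=(ws&(P[...,2]>-0.003)&(P[...,2]<0.03)&(hsv[...,2]>90)&(hsv[...,1]<110)).astype(np.uint8)
    k,l,st,ce=cv2.connectedComponentsWithStats(grey)
    for i in range(1,k):
        if 40<st[i,4]<3000:
            q=P[l==i]; xy=q[:,:2].astype(np.float32); r=cv2.minAreaRect(xy)
            m=xy.mean(0); w,V=np.linalg.eigh(np.cov((xy-m).T))
            print(n,"grey",st[i],np.round(m,3),"zmed",np.round(np.median(q[:,2]),3),"rect",np.round(r[0],3),np.round(r[1],3),"ax",np.round(np.degrees(np.arctan2(*V[::-1,1])),1))
    b=ws&(hsv[...,0]>100)&(hsv[...,0]<125)&(hsv[...,1]>150)&(P[...,2]<0.02)&(P[...,2]>0.005)&(P[...,1]>-0.02)
    r=cv2.minAreaRect(P[b][:,:2].astype(np.float32)); print(n,"rack",b.sum(),r)
    g=ws&(hsv[...,0]>45)&(hsv[...,0]<80)&(hsv[...,1]>120); print(n,"button",g.sum(),P[g].mean(0),P[g].max(0))
    c=ws&(P[...,2]>0.116)&(P[...,1]<-0.1)&(hsv[...,1]<60); 
    print(n,"cass top",c.sum(),P[c].mean(0) if c.any() else 0, cv2.minAreaRect(P[c][:,:2].astype(np.float32)) if c.any() else 0)
E
python3 coarse.py
```

```text
side grey [ 197  120   96   60 2119] [0.817 0.263] zmed 0.001 rect [0.798 0.227] [0.208 0.418] ax 89.6
side grey [197 142  12   9  48] [0.684 0.377] zmed 0.004 rect [0.686 0.376] [0.091 0.02 ] ax 79.1
side grey [150 148  27  15 187] [0.546 0.409] zmed 0.006 rect [0.545 0.407] [0.112 0.066] ax -163.7
side grey [202 157  19  20  83] [0.623 0.239] zmed 0.013 rect [0.622 0.231] [0.144 0.053] ax -141.3
side grey [226 164  14  11  43] [0.654 0.151] zmed 0.018 rect [0.651 0.155] [0.019 0.057] ax -178.6
side grey [226 170  27  18 120] [0.632 0.093] zmed 0.018 rect [0.627 0.098] [0.105 0.041] ax -173.1
side grey [129 177  36  12 271] [0.415 0.272] zmed 0.006 rect [0.414 0.285] [0.072 0.111] ax 155.4
side grey [172 193  37  20 253] [0.448 0.085] zmed 0.016 rect [0.455 0.102] [0.131 0.055] ax -177.9
side grey [274 216  46  33 653] [ 0.586 -0.208] zmed 0.006 rect [ 0.587 -0.192] [0.084 0.126] ax 97.0
side grey [210 220  37  25 290] [ 0.451 -0.094] zmed 0.017 rect [ 0.454 -0.08 ] [0.123 0.047] ax -173.5
side grey [437 220  23  17  70] [ 0.891 -0.451] zmed 0.008 rect [ 0.883 -0.46 ] [0.05  0.033] 
[... 2494 characters left out ...]
.305] [0.029 0.059] ax -169.2
scene grey [373 303  39  22 275] [0.683 0.374] zmed 0.005 rect [0.682 0.374] [0.077 0.02 ] ax 81.4
scene grey [421 330  37  21 357] [0.708 0.47 ] zmed 0.007 rect [0.709 0.468] [0.035 0.066] ax 91.3
scene grey [411 355  41  28 557] [0.782 0.47 ] zmed 0.007 rect [0.789 0.468] [0.052 0.064] ax 91.8
scene rack 2501 ((0.6255718469619751, 0.1709890514612198), (0.14319491386413574, 0.30247047543525696), 0.9372128248214722)
scene button 115 [0.6308685  0.04795046 0.03292198] [0.64262974 0.06237588 0.03803732]
scene cass top 283 [ 0.60540177 -0.19600176  0.12007722] ((0.6002945303916931, -0.1994931399822235), (0.06165683642029762, 0.08909418433904648), 6.933377265930176)
```

>>> carry_out(
  series="0.0229 -0.0177 -0.003 -10.57;0.0229 -0.0177 -0.003 -10.57;0.0229 -0.0177 -0.003 -10.57;0.0229 -0.0177 -0.003 -10.57;0.0229 -0.0177 -0.003 -10.57;0.0229 -0.0177 -0.003 -10.57;0.0229 -0.0177 -0.003 -10.57;0.0229 -0.0177 -0.003 -10.57;0.0229 -0.0177 -0.003 -10.57;0.0229 -0.0177 -0.003 -10.57;0.0229 -0.0177 -0.003 -10.57;0.0229 -0.0177 -0.003 -10.57;0.0229 -0.0177 -0.003 -10.57;0.0229 -0.0177 -0.003 -10.57;0 0 0 0;0 0 0 0",
)

```text
time: 3.05
tool_pos: [0.5014, 0.4027, 0.2033]
tcp_rot: [-3.108, -0.452, 0.001]
wrist_force: [-0.1, -0.6, -0.7]
width: 0.995
grip_force: 0.0
```

```bash
cat >> h.py <<'E'
def yaw(s):
    x=R.from_rotvec(s["tcp_rot"]).as_matrix()[:,0]; return np.degrees(np.arctan2(x[1],x[0]))
def st():
    s=bot.read_state(); print("t %.1f tcp %s yaw %.1f w %.3f gf %.0f F %s q6 %.2f"%(s["time"],np.round(s["tool_pos"],4),yaw(s),s["width"],s["grip_force"],np.round(s["wrist_force"],1),s["q"][5])); return s
def save(im,P,tag): cv2.imwrite(f"pics/{tag}.png",im); np.save(f"{tag}.npy",P)
def blobs(im,P,zr=(0.003,0.03),vmin=90,amin=150):
    hsv=cv2.cvtColor(im,cv2.COLOR_BGR2HSV)
    m=((P[...,2]>zr[0])&(P[...,2]<zr[1])&(hsv[...,2]>vmin)&(hsv[...,1]<110)&(np.abs(P[...,1])<.5)&(P[...,0]>.3)&(P[...,0]<.9)).astype(np.uint8)
    k,l,s_,ce=cv2.connectedComponentsWithStats(m)
    for i in range(1,k):
        if s_[i,4]>amin:
            q=P[l==i]; xy=q[:,:2].astype(np.float32); r=cv2.minAreaRect(xy)
            mm=xy.mean(0); w,V=np.linalg.eigh(np.cov((xy-mm).T)); a=V[:,1]; a=a*np.sign(a[0])
            t=(xy-mm)@a; n=(xy-mm)@np.array([-a[1],a[0]])
            # spade model fit: disc outline by points with best circle
            print("box",s_[i].tolist(),"mean",np.round(mm,4),"z",np.round(np.percentile(q[:,2],[5,50,95]),4),"ax %.1f"%np.degrees(np.arctan2(a[1],a[0])),"t",np.round([t.min(),t.max()],4),"n",np.round([n.min(),n.max()],4),"rc",np.round(r[0],4),np.round(r[1],3))
E
python3 - <<'E'
from h import *
st(); im,d,P=cloud("wrist"); save(im,P,"w1"); blobs(im,P)
print(spot_in("wrist","spade1_mid"))
E
```

```text
t 3.0 tcp [0.5014 0.4027 0.2033] yaw 16.5 w 0.995 gf 0 F [-0.1 -0.6 -0.7] q6 1.92
box [292, 6, 67, 43, 859] mean [0.6819 0.3724] z [0.0034 0.0045 0.0058] ax 81.6 t [-0.039   0.0387] n [-0.0087  0.0085] rc [0.6819 0.3722] [0.078 0.017]
box [370, 46, 24, 22, 268] mean [0.6718 0.3019] z [0.0101 0.0114 0.0126] ax 81.6 t [-0.0149  0.0142] n [-0.0081  0.0071] rc [0.6722 0.3016] [0.029 0.015]
box [387, 63, 22, 43, 314] mean [0.6526 0.2706] z [0.0034 0.0046 0.0058] ax -4.2 t [-0.0303  0.0229] n [-0.0079  0.0105] rc [0.6491 0.2729] [0.018 0.053]
box [370, 70, 15, 26, 154] mean [0.6419 0.2961] z [0.0032 0.0044 0.0058] ax -7.9 t [-0.0161  0.0158] n [-0.0041  0.0039] rc [0.6417 0.2959] [0.008 0.032]
box [409, 85, 19, 62, 172] mean [0.6221 0.2376] z [0.0136 0.0183 0.0197] ax 1.1 t [-0.0371  0.0395] n [-0.0054  0.0025] rc [0.6233 0.2361] [0.077 0.008]
box [228, 88, 58, 97, 3175] mean [0.5497 0.4138] z [0.0052 0.0064 0.0076] ax 16.9 t [-0.0661  0.0412] n [-0.0316  0.0306] rc [0.5378 0.4172] [0.062 0.105]
box [423, 92, 19, 58, 151] mean [0.6247 0.2167] z [0.0131 0.0185 0.0199] ax 0.9 t [-0.0367  0.0375] n [-0.0059  0.0026] rc [0.6251 0.215 ] [0.074 0.009]
box [294, 231, 52, 67, 1313] mean [0.4131 0.285 ] z [0.0051 0.0064 0.0076] ax -4.8 t [-0.0581  0.0476] n [-0.0292  0.019 ] rc [0.4076 0.2799] [0.047 0.105]
box [446, 236, 20, 39, 300] mean [0.4711 0.093 ] z [0.0148 0.0191 0.0232] ax 5.9 t [-0.0279  0.0297] n [-0.0119  0.0109] rc [0.4724 0.0895] [0.023 0.055]
[{'rect': [318.5, 261.8, 53.7, 67.4], 'score': 0.93}]
```

View pics/w1.png

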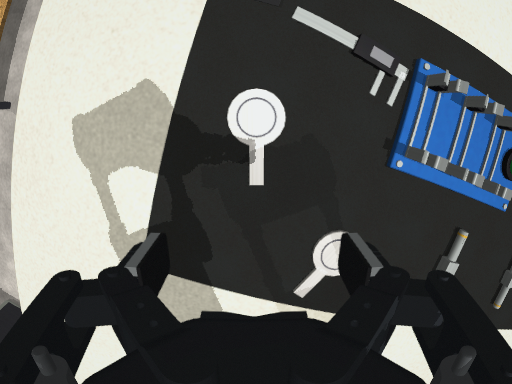

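The picture shows the spade disc at (256,117) with its tail straight down to (256,185), already aligned with the tool. Next I refine it and grasp.

```bash
cat >> h.py <<'E'
def spade(q,tip=None):
    "q: Nx2 pts of one spade, returns grip xy, disc centre, yaw"
    from scipy.optimize import least_squares
    h=cv2.convexHull(q.astype(np.float32))[:,0]; c=np.median(q,axis=0)
    for _ in range(8):
        f=q[np.linalg.norm(q-c,axis=1)>0.036]; a=c-f.mean(0); a/=np.linalg.norm(a)
        hh=h[(h-c)@a>-0.012]
        # circle of radius 32 mm through disc hull points
        c=least_squares(lambda p:np.linalg.norm(hh-p,axis=1)-0.032,c,loss="soft_l1",f_scale=.001).x
    return c-0.062*a,c,np.degrees(np.arctan2(a[1],a[0])),len(f)
def comp(im,P,near,zr=(0.003,0.012),rad=0.1):
    hsv=cv2.cvtColor(im,cv2.COLOR_BGR2HSV)
    m=((P[...,2]>zr[0])&(P[...,2]<zr[1])&(hsv[...,2]>70)&(hsv[...,1]<110)&(np.hypot(P[...,0]-near[0],P[...,1]-near[1])<rad)).astype(np.uint8)
    k,l,s_,ce=cv2.connectedComponentsWithStats(m); i=1+np.argmax(s_[1:,4]); return P[l==i]
def goto(s,x,y,z=None,yw=None):
    print("d",np.round([x-s["tool_pos"][0],y-s["tool_pos"][1],0 if z is None else z-s["tool_pos"][2]],4),"turn",None if yw is None else round((yw-yaw(s)+180)%360-180,1))
E
python3 - <<'E'
from h import *
s=st(); im=cv2.imread("pics/w1.png");P=np.load("w1.npy")
g,c,y,n=spade(comp(im,P,(.55,.414))[:,:2]);print(g,c,y,n);goto(s,*g,.015,y)
E
```

```text
t 3.1 tcp [0.5011 0.4031 0.2034] yaw 16.6 w 1.004 gf 0 F [-0.2  0.1 -0.3] q6 1.92
[0.4988273  0.39845304] [0.55818139 0.41637209] 16.7991072428068 508
d [-0.0023 -0.0046 -0.1884] turn 0.2
```

>>> carry_out(
  series="-0.0012 -0.0023 -0.05 0.2;-0.0012 -0.0023 -0.05 0;0 0 -0.045 0;0 0 -0.025 0;0 0 -0.013 0;0 0 -0.005 0;0 0 0 0;0 0 0 0",
  jaw=0.2,
  grip_force=80,
)

```text
time: 4.15
tool_pos: [0.5004, 0.3986, 0.0169]
tcp_rot: [-3.107, -0.455, -0.004]
wrist_force: [0.6, 0.2, -0.2]
width: 0.598
grip_force: 0.0
```

>>> carry_out(
  series="0 0 0 0;0 0 0 0;0 0 0 0;0 0 0 0;0 0 0 0",
  jaw=-1,
)

```text
time: 4.78
tool_pos: [0.4999, 0.3982, 0.0163]
tcp_rot: [-3.108, -0.455, -0.002]
wrist_force: [-1.4, -0.2, 5.0]
width: 0.146
grip_force: 78.4
```

>>> carry_out(
  series="0 0 0.03 0;0 0 0.05 0;0 0 0.06 0;0 0 0.04 0;0 0 0 0",
)

```text
time: 5.4
tool_pos: [0.5018, 0.3995, 0.2004]
tcp_rot: [-3.104, -0.454, -0.013]
wrist_force: [0.8, 0.8, -1.1]
width: 0.141
grip_force: 78.3
```

```bash
python3 - <<'E'
from h import *
s=st(); im,d,P=cloud("wrist"); save(im,P,"w2"); st()
E
```

```text
t 5.4 tcp [0.5018 0.3995 0.2004] yaw 16.6 w 0.141 gf 78 F [ 0.8  0.8 -1.1] q6 1.91
t 5.5 tcp [0.5003 0.3985 0.1973] yaw 16.6 w 0.139 gf 78 F [ 0.  -0.7 -0.9] q6 1.91
```

View pics/w2.png

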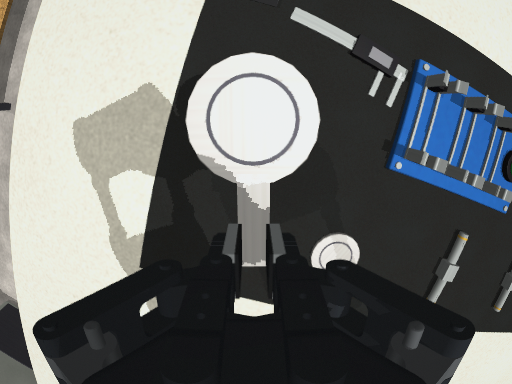

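The spade is held straight: disc centre (253,118), tail between the pads at (253,235). I'm carrying it beside the cassette to look at that.

>>> carry_out(
  series="0 -0.02 0.01 0;0 -0.04 0.01 -0.8;0.002 -0.04 0 -0.8;0.002 -0.04 0 -0.8;0.002 -0.04 0 -0.8;0.002 -0.04 0 -0.8;0.002 -0.04 0 -0.8;0.002 -0.04 0 -0.8;0.002 -0.04 0 -0.8;0.002 -0.04 0 -0.8;0.002 -0.04 0 -0.8;0.002 -0.04 0 -0.8;0.002 -0.03 0 -0.8;0.002 -0.02 0 -0.6;0 0 0 0;0 0 0 0;0 0 0 0",
)

```text
time: 7.58
tool_pos: [0.5232, -0.1113, 0.2151]
tcp_rot: [-3.136, -0.179, 0.001]
wrist_force: [-0.9, -0.7, -0.8]
width: 0.146
grip_force: 78.4
```

```bash
cat >> h.py <<'E'
def held(im,P,s):
    "disc of the held spade in tool coordinates"
    Rm=R.from_rotvec(s["tcp_rot"]).as_matrix(); Q=(P-s["tool_pos"])@Rm
    m=(abs(Q[...,2])<0.03)&(Q[...,0]>0.02)&(Q[...,0]<.13)&(abs(Q[...,1])<.06)
    m=m&(im.max(-1)>60)
    q=Q[m]; A=np.c_[q[:,:2],np.ones(len(q))]; k=np.linalg.lstsq(A,q[:,2],rcond=None)[0]
    h=cv2.convexHull(q[:,:2].astype(np.float32))[:,0]; h=h[h[:,0]>0.045]
    from scipy.optimize import least_squares
    c=least_squares(lambda p:np.linalg.norm(h-p[:2],axis=1)-p[2],[.062,0,.032],loss="soft_l1",f_scale=.001).x
    f=q[(q[:,0]<c[0]-.037)]; 
    print("disc tool xy,r",np.round(c,4),"z at centre",round(float(k@[c[0],c[1],1]),4),"tilt x,y deg",np.round(np.degrees(k[:2]),1),"tail y",np.round(f[:,1].mean(),4) if len(f) else None)
E
python3 - <<'E'
from h import *
s=st(); im,d,P=cloud("wrist"); save(im,P,"w3"); held(im,P,s)
hsv=cv2.cvtColor(im,cv2.COLOR_BGR2HSV)
c=(P[...,2]>0.114)&(P[...,2]<.126)&(P[...,1]<-0.12)&(hsv[...,1]<70)&(P[...,0]>.5)&(P[...,0]<.75)
q=P[c]; print(c.sum(),np.median(q[:,2]),cv2.minAreaRect(q[:,:2].astype(np.float32)), q.min(0),q.max(0))
np.save("ct.npy",q)
E
```

```text
t 7.6 tcp [ 0.5232 -0.1113  0.2151] yaw 6.5 w 0.146 gf 78 F [-0.9 -0.7 -0.8] q6 1.20
disc tool xy,r [ 0.0618 -0.0003  0.0319] z at centre 0.0104 tilt x,y deg [ 0.3 -0.1] tail y 0.0002
3872 0.11934250806598197 ((0.5997196435928345, -0.20130237936973572), (0.058644216507673264, 0.08572553843259811), 7.521028518676758) [ 0.56599741 -0.24658357  0.11403084] [ 0.63376714 -0.15583966  0.12217817]
```

View pics/w3.png

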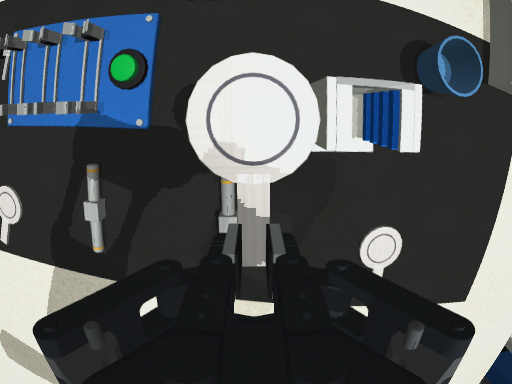

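Disc held at centre (253,118). The cassette's top is at (370,115), partly hidden on the left by the disc. Fitting its walls now.

```bash
python3 - <<'E'
from h import *
q=np.load("ct.npy"); c0=np.array([.5997,-.2013])
P=np.load("w3.npy"); im=cv2.imread("pics/w3.png"); hsv=cv2.cvtColor(im,cv2.COLOR_BGR2HSV)
for y in (6,6.5,7,7.5,8):
    a=np.radians(y); A=np.array([[np.cos(a),np.sin(a)],[-np.sin(a),np.cos(a)]])
    u=(q[:,:2]-c0)@A.T
    s=[]
    for lo,hi in((-.02,-.005),(.005,.02)):
        m=(u[:,0]>lo)&(u[:,0]<hi)
        rr=u[m&(u[:,1]<0),1]; ll=u[m&(u[:,1]>0),1]
        s.append(np.round(np.r_[np.percentile(rr,[1,99]),np.percentile(ll,[1,99])]*1000,1))
    fr=[np.round(np.percentile(u[(u[:,1]>lo)&(u[:,1]<hi),0],[1,99])*1000,1) for lo,hi in((-.041,-.036),(.033,.037),(-.02,0))]
    print(y,s,fr)
b=(hsv[...,0]>100)&(hsv[...,0]<125)&(hsv[...,1]>140)&(P[...,0]>.5)&(P[...,1]<-.13)&(P[...,0]<.66)&(P[...,1]>-.26)
a=np.radians(7); A=np.array([[np.cos(a),np.sin(a)],[-np.sin(a),np.cos(a)]])
u=(P[b][:,:2]-c0)@A.T; z=P[b][:,2]
for lo,hi in((.02,.04),(.04,.062),(.062,.084),(.084,.115)):
    m=(z>lo)&(z<hi)
    if m.sum()>20: print(lo,m.sum(),np.round(np.percentile(u[m],[2,98],axis=0)*1000,1).tolist(),np.percentile(z[m],[5,50,95]).round(4))
E
```

```text
6 [array([-42.4, -22.3,  21.6,  42.3]), array([-41.5, -21.3,  22.4,  42.8])] [array([-27.1,  29. ]), array([-29.5,  27.6]), array([23. , 29.4])]
6.5 [array([-42.3, -22.2,  21.8,  42.4]), array([-41.6, -21.4,  22.3,  42.7])] [array([-27.4,  28.6]), array([-29.1,  27.9]), array([23. , 29.3])]
7 [array([-42.2, -22. ,  21.8,  42.4]), array([-41.7, -21.5,  22.2,  42.6])] [array([-27.8,  28.3]), array([-28.8,  28.2]), array([22.9, 29.2])]
7.5 [array([-42.1, -21.9,  21.9,  42.5]), array([-41.8, -21.7,  22. ,  42.5])] [array([-28.1,  27.9]), array([-28.5,  28.3]), array([22.8, 29.2])]
8 [array([-42. , -21.8,  22. ,  42.5]), array([-42. , -21.8,  21.9,  42.5])] [array([-28.4,  27.6]), array([-28.2,  28.6]), array([22.7, 29.1])]
0.02 324 [[-27.0, -27.2], [22.1, -21.7]] [0.0297 0.037  0.0386]
0.04 420 [[-27.0, -27.6], [22.2, -21.6]] [0.0508 0.0588 0.0604]
0.062 516 [[-27.1, -28.2], [22.1, -21.6]] [0.0726 0.0808 0.0824]
0.084 638 [[-27.8, -28.5], [22.1, -21.5]] [0.0946 0.1027 0.1043]
```

>>> carry_out(
  series="-0.02 -0.028 0 0.7;-0.02 -0.04 0 0.6;-0.02 -0.04 0 0;0 0 -0.05 0;0 0 -0.05 0;0 0 -0.04 0;0 0 -0.018 0;0 0 0 0;0 0 0 0;0 0 0 0",
)

```text
time: 8.88
tool_pos: [0.4651, -0.221, 0.0593]
tcp_rot: [3.132, 0.212, 0.005]
wrist_force: [0.8, 0.2, -0.1]
width: 0.142
grip_force: 78.4
```

```bash
python3 - <<'E'
from h import *
s=st(); im,d,P=cloud("wrist"); save(im,P,"w4"); held(im,P,s)
s2=st(); p=(s["tool_pos"]+s2["tool_pos"])/2
a=np.radians(7.8); A=np.array([[np.cos(a),np.sin(a)],[-np.sin(a),np.cos(a)]])
print("tcp rel slot (u,n)",A@(p[:2]-[.5908,-.2023]))
q=P[(P[...,2]>.114)&(P[...,2]<.126)&(P[...,0]>.5)&(abs(P[...,1]+.2)<.07)]
u=(q[:,:2]-[.5908,-.2023])@A.T; print(len(u)); 
for lo,hi in((-.02,-.005),(-.005,.01)):
  m=(u[:,0]>lo)&(u[:,0]<hi);
  for sg in(-1,1):
    r=u[m&(u[:,1]*sg>0),1]
    if len(r): print(lo,sg,len(r),np.percentile(r,[1,99]).round(4))
E
```

```text
t 8.9 tcp [ 0.4651 -0.221   0.0593] yaw 7.8 w 0.142 gf 78 F [ 0.8  0.2 -0.1] q6 0.94
disc tool xy,r [ 0.0858 -0.0011  0.0473] z at centre 0.0057 tilt x,y deg [-8.   0.1] tail y -0.0001
t 8.9 tcp [ 0.4648 -0.2208  0.0591] yaw 7.8 w 0.144 gf 78 F [ 0.5  0.8 -0.3] q6 0.94
tcp rel slot (u,n) [-0.12723607 -0.00133479]
0
```

>>> carry_out(
  series="-0.0002 0.0013 -0.002 0;0 0 0 0;0.0079 0.0011 0 0;0.0079 0.0011 0 0;0.0079 0.0011 0 0;0.0079 0.0011 0 0;0 0 0 0",
)

```text
time: 9.8
tool_pos: [0.4957, -0.2144, 0.0553]
tcp_rot: [3.134, 0.213, 0.001]
wrist_force: [-0.1, 0.3, -1.1]
width: 0.159
grip_force: 55.8
```

>>> carry_out(
  series="0.0079 0.0011 0 0;0.0079 0.0011 0 0;0.0079 0.0011 0 0;0.0059 0.0008 0 0;0 0 0 0;0 0 0 0",
)

```text
time: 10.55
tool_pos: [0.5242, -0.2103, 0.0551]
tcp_rot: [-3.134, -0.212, 0.001]
wrist_force: [0.1, 0.7, -0.1]
width: 0.143
grip_force: 78.5
```

```bash
cat >> h.py <<'E'
def rel(slot=(.5908,-.2023),yw=7.8):
    a=np.radians(yw); A=np.array([[np.cos(a),np.sin(a)],[-np.sin(a),np.cos(a)]]); s=st(); print("tcp rel slot mm",(A@(s["tool_pos"][:2]-slot)*1000).round(1)); return s
E
python3 - <<'E'
from h import *
rel(); im,d,P=cloud("scene"); cv2.imwrite("pics/s5.png",cv2.resize(im[140:260,120:270],None,fx=5,fy=5,interpolation=cv2.INTER_CUBIC))
E
```

```text
t 10.6 tcp [ 0.5242 -0.2103  0.0551] yaw 7.8 w 0.143 gf 78 F [ 0.1  0.7 -0.1] q6 1.01
tcp rel slot mm [-67.1   1.1]
```

The grip force dipped mid-way (55.8 N). I'll check the spade.

```bash
python3 - <<'E'
from h import *
s=rel(); im,d,P=cloud("wrist"); save(im,P,"w5")
Rm=R.from_rotvec(s["tcp_rot"]).as_matrix(); Q=(P-s["tool_pos"])@Rm
for x in (.02,.03,.04,.05,.06,.07,.08,.09):
    m=(abs(Q[...,0]-x)<.003)&(abs(Q[...,1])<.006); print(x,np.median(Q[m][:,2]).round(4),m.sum(),end=" | ")
E
```

```text
t 10.6 tcp [ 0.5241 -0.2103  0.0551] yaw 7.7 w 0.142 gf 78 F [0.9 0.2 0.5] q6 1.01
tcp rel slot mm [-67.2   1.1]
0.02 0.0102 290 | 0.03 0.0102 301 | 0.04 0.0103 310 | 0.05 0.0102 323 | 0.06 0.0103 332 | 0.07 0.0103 313 | 0.08 0.0103 327 | 0.09 0.0107 319 |
```

View pics/w5.png

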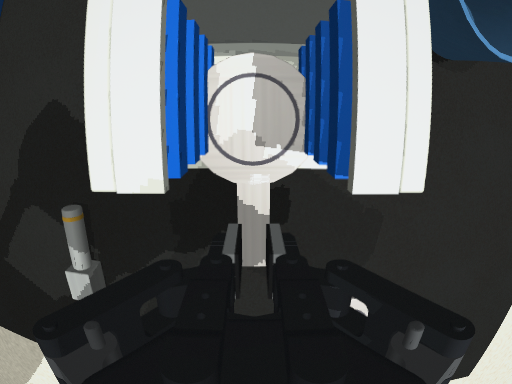

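The disc sits level inside the slot, centred at (253,118) between ledges at 211 and 303, so it should go about 1 mm to the right.

>>> carry_out(
  series="0.0001 -0.0011 0 0;0.002 0.0003 0 0;0.002 0.0003 -0.001 0;0.001 0.0001 0 0;0.001 0.0001 0 0;0 0 0 0",
)

```text
time: 11.4
tool_pos: [0.5297, -0.2106, 0.0539]
tcp_rot: [-3.134, -0.212, 0.003]
wrist_force: [-2.8, -1.2, -0.7]
width: 0.141
grip_force: 78.6
```

>>> carry_out(
  series="0.001 0.0001 0 0;0.001 0.0001 0 0;0 0 0 0;0 0 0 0",
)

```text
time: 11.9
tool_pos: [0.5298, -0.2102, 0.0532]
tcp_rot: [-3.133, -0.212, 0.009]
wrist_force: [-7.4, -2.0, 0.2]
width: 0.139
grip_force: 78.7
```

```bash
python3 - <<'E'
from h import *
rel()
E
```

```text
t 11.9 tcp [ 0.5298 -0.2102  0.0532] yaw 7.8 w 0.139 gf 79 F [-7.4 -2.   0.2] q6 1.02
tcp rel slot mm [-61.5   0.4]
```

>>> carry_out(
  series="0 0 0 0;0 0 0 0;0 0 0 0;-0.005 -0.0007 0.01 0;-0.005 -0.0007 0.03 0;0 0 0.06 0;0 0 0.05 0;0 0 0 0",
  jaw=-0.2,
)

```text
time: 12.9
tool_pos: [0.526, -0.2135, 0.2113]
tcp_rot: [3.129, 0.212, 0.017]
wrist_force: [0.6, 0.1, -0.7]
width: 0.394
grip_force: 0.0
```

```bash
python3 - <<'E'
from h import *
rel(); im,d,P=cloud("wrist"); save(im,P,"w6")
q=comp(im,P,(.58,-.205),(.036,.048)); g,c,y,n=spade(q[:,:2]); print("z",np.median(q[:,2]),"disc",c,y,n)
a=np.radians(7.8); A=np.array([[np.cos(a),np.sin(a)],[-np.sin(a),np.cos(a)]]); print((A@(c-[.5908,-.2023])*1000).round(1))
u=(q[:,:2]-[.5908,-.2023])@A.T*1000; print(u.min(0),u.max(0))
blobs(im,P,(.003,.03))
E
```

```text
t 12.9 tcp [ 0.526  -0.2135  0.2113] yaw 7.8 w 0.394 gf 0 F [ 0.6  0.1 -0.7] q6 1.01
tcp rel slot mm [-65.7  -2.3]
z 0.043426776360938446 disc [ 0.59819017 -0.1996953 ] 11.702736091612561 845
[7.7 1.6]
[-75.44238308 -23.42333294] [32.71468831 23.7846505 ]
box [465, 0, 15, 22, 259] mean [ 0.8036 -0.4868] z [0.0056 0.0068 0.0081] ax -25.0 t [-0.0191  0.0244] n [-0.0174  0.0163] rc [ 0.8061 -0.4858] [0.037 0.028]
box [437, 23, 15, 49, 478] mean [ 0.7184 -0.4305] z [0.0046 0.0162 0.0289] ax -0.1 t [-0.0287  0.039 ] n [-0.0019  0.0017] rc [ 0.7236 -0.4308] [0.004 0.068]
box [463, 31, 16, 40, 475] mean [ 0.7365 -0.4856] z [0.0054 0.0067 0.0081] ax -0.6 t [-0.0252  0.0257] n [-0.0143  0.0149] rc [ 0.7367 -0.4856] [0.051 0.029]
box [212, 135, 30, 11, 175] mean [ 0.5552 -0.1786] z [0.0053 0.0063 0.0076] ax -82.6 t [-0.0148  0.0184] n [-0.0041  0.0073] rc [ 0.5572 -0.1801] [0.011 0.033]
box [258, 134, 32, 12, 186] mean [ 0.5628 -0.2342] z [0.0049 0.0064 0.0073] ax -81.6 t [-0.0186  0.0166] n [-0.0044  0.0082] rc [ 0.5649 -0.2331] [0.012 0.035]
box [23, 165, 17, 71, 577] mean [0.4533 0.0878] z [0.0135 0.0184 0.0227] ax 0.2 t [-0.0565  0.0473] n [-0.01    0.0126] rc [0.4486 0.0893] [0.104 0.023]
box [135, 176, 14, 33, 327] mean [ 0.4863 -0.0868] z [0.0153 0.018  0.0196] ax 6.2 t [-0.0203  0.0193] n [-0.0067  0.0078] rc [ 0.4857 -0.0861] [0.039 0.014]
box [132, 209, 22, 49, 652] mean [ 0.438  -0.0921] z [0.0144 0.0209 0.0231] ax 8.5 t [-0.037   0.0291] n [-0.0112  0.0115] rc [ 0.4337 -0.0908] [0.066 0.022]
box [302, 226, 29, 30, 349] mean [ 0.4533 -0.3089] z [0.0051 0.0063 0.0076] ax 49.7 t [-0.0285  0.0264] n [-0.0095  0.01  ] rc [ 0.4525 -0.3095] [0.055 0.019]
```

Spade 1 is home (extents -75 to +33 mm about the slot point). Now the next spade.

>>> carry_out(
  series="-0.03 -0.02 0 0;-0.03 -0.02 0 0;-0.03 -0.02 0 0;-0.03 -0.02 0 0;-0.029 -0.02 0 0;0 0 0 0;0 0 0 0;0 0 0 0",
  jaw=0.2,
)

```text
time: 13.95
tool_pos: [0.374, -0.3112, 0.2038]
tcp_rot: [-3.133, -0.214, 0.0]
wrist_force: [0.1, 0.6, -0.0]
width: 0.594
grip_force: 0.0
```

```bash
cat > sp.py <<'E'
import sys
from h import *
n=[float(v) for v in sys.argv[2:4]]
s=st(); im,d,P=cloud("wrist"); save(im,P,sys.argv[1]); q=comp(im,P,n)
g,c,y,k=spade(q[:,:2]); print("z",np.median(q[:,2]),g,c,y,k); s=st(); goto(s,*g,.016,y)
E
python3 sp.py w7 .44 -.305
```

```text
t 13.9 tcp [ 0.374  -0.3112  0.2038] yaw 7.8 w 0.594 gf 0 F [ 0.1  0.6 -0. ] q6 0.69
z 0.006350465972462749 [ 0.37369577 -0.30460518] [ 0.43504453 -0.29564252] 8.31174757278285 507
t 14.0 tcp [ 0.3741 -0.3113  0.204 ] yaw 7.8 w 0.598 gf 0 F [-0.5 -0.2  0.8] q6 0.69
d [-0.0004  0.0067 -0.188 ] turn 0.5
```

>>> carry_out(
  series="0 0.0035 -0.05 0.5;0 0.0032 -0.05 0;0 0 -0.045 0;0 0 -0.025 0;0 0 -0.013 0;0 0 -0.005 0;0 0 0 0;0 0 0 0",
)

```text
time: 15.0
tool_pos: [0.3744, -0.306, 0.0175]
tcp_rot: [3.132, 0.226, 0.003]
wrist_force: [0.5, -0.4, -0.4]
width: 0.597
grip_force: 0.0
```

>>> carry_out(
  series="0 0 0 0;0 0 0 0;0 0 0 0;0 0 0 0;0 0 0 0",
  jaw=-1,
)

```text
time: 15.62
tool_pos: [0.3738, -0.3055, 0.0172]
tcp_rot: [3.133, 0.226, 0.001]
wrist_force: [-1.0, 1.0, 5.3]
width: 0.14
grip_force: 78.3
```

>>> carry_out(
  series="0 0 0.02 0;0 0 0.05 0;0 0 0.04 0;0.02 0.02 0 0;0.02 0.02 0 -0.5;0.02 0.02 0 0;0.02 0.02 0 0;0.011 0.005 -0.025 0;0 0 -0.022 0;0 0 0 0;0 0 0 0;0 0 0 0",
)

```text
time: 17.12
tool_pos: [0.4652, -0.2208, 0.0805]
tcp_rot: [3.133, 0.212, 0.003]
wrist_force: [-0.3, -0.9, -1.5]
width: 0.139
grip_force: 78.4
```

```bash
python3 - <<'E'
from h import *
s=rel(); im,d,P=cloud("wrist"); save(im,P,"w8"); held(im,P,s)
E
```

```text
t 17.1 tcp [ 0.4652 -0.2208  0.0805] yaw 7.7 w 0.139 gf 78 F [-0.3 -0.9 -1.5] q6 0.94
tcp rel slot mm [-126.9   -1.3]
disc tool xy,r [ 0.0867 -0.0011  0.047 ] z at centre 0.0061 tilt x,y deg [-9.2  0. ] tail y -0.0004
```

>>> carry_out(
  series="-0.0001 0.0007 -0.0015 0;0 0 0 0;0.0079 0.0011 0 0;0.0079 0.0011 0 0;0.0079 0.0011 0 0;0.0079 0.0010 0 0;0.0079 0.0010 0 0;0.0079 0.0010 0 0;0 0 0 0;0 0 0 0",
)

```text
time: 18.42
tool_pos: [0.5116, -0.2131, 0.0776]
tcp_rot: [-3.134, -0.212, 0.001]
wrist_force: [-0.4, 0.0, -0.4]
width: 0.136
grip_force: 78.4
```

```bash
sed -i 's/abs(Q\[...,2\])<0.03/abs(Q[...,2]-.0105)<0.0035/' h.py; cat > ins.py <<'E'
import sys
from h import *
s=rel(); im,d,P=cloud("wrist"); save(im,P,sys.argv[1]); held(im,P,s)
a=np.radians(7.8); A=np.array([[np.cos(a),np.sin(a)],[-np.sin(a),np.cos(a)]])
q=P[(P[...,2]>.114)&(P[...,2]<.126)&(P[...,0]>.5)&(abs(P[...,1]+.2)<.07)]; u=(q[:,:2]-[.5908,-.2023])@A.T*1000
for sg in(-1,1):
    r=u[(u[:,0]>-15)&(u[:,0]<5)&(u[:,1]*sg>10),1]; print(sg,len(r),np.percentile(r,[1,99]).round(1) if len(r) else "")
E
python3 ins.py w9
```

```text
t 18.4 tcp [ 0.5116 -0.2131  0.0776] yaw 7.8 w 0.136 gf 78 F [-0.4  0.  -0.4] q6 1.00
tcp rel slot mm [-79.9   0. ]
disc tool xy,r [0.0781 0.0006 0.0399] z at centre 0.0115 tilt x,y deg [ 0.2 -0. ] tail y -0.0003
-1 4124 [-42.2 -22.2]
1 4127 [21.5 41.6]
```

>>> carry_out(
  series="0.0055 0.0006 0 0;0.0055 0.0006 0 0;0.003 0.0004 0 0;0.002 0.0003 0 0;0.001 0.0001 0 0;0 0 0 0",
)

```text
time: 19.23
tool_pos: [0.5288, -0.2111, 0.0777]
tcp_rot: [-3.134, -0.212, 0.0]
wrist_force: [-0.4, 0.1, -0.5]
width: 0.14
grip_force: 78.4
```

>>> carry_out(
  series="0.001 0.0001 0 0;0.001 0.0001 0 0;0.001 0.0001 0 0;0 0 0 0;0 0 0 0",
)

```text
time: 19.85
tool_pos: [0.5293, -0.2107, 0.0767]
tcp_rot: [-3.133, -0.212, 0.008]
wrist_force: [-6.0, -1.8, 0.7]
width: 0.139
grip_force: 78.5
```

```bash
python3 -c "
from h import *
rel()"
```

```text
t 19.9 tcp [ 0.5293 -0.2107  0.0767] yaw 7.8 w 0.139 gf 79 F [-6.  -1.8  0.7] q6 1.01
tcp rel slot mm [-62.   0.]
```

>>> carry_out(
  series="0 0 -0.001 0;0 0 0 0;0 0 0 0;0 0 0 0;-0.005 -0.0007 0.01 0;-0.005 -0.0007 0.03 0;0 0 0.06 0;0 0 0.03 0;0 0 0 0",
  jaw=-0.2,
)

```text
time: 20.98
tool_pos: [0.5239, -0.2134, 0.2113]
tcp_rot: [3.131, 0.212, 0.011]
wrist_force: [0.2, -0.1, 0.3]
width: 0.4
grip_force: 0.0
```

```bash
cat > home.py <<'E'
import sys
from h import *
z=float(sys.argv[2])
rel(); im,d,P=cloud("wrist"); save(im,P,sys.argv[1])
q=comp(im,P,(.58,-.205),(z-.002,z+.007)); a=np.radians(7.8); A=np.array([[np.cos(a),np.sin(a)],[-np.sin(a),np.cos(a)]])
u=(q[:,:2]-[.5908,-.2023])@A.T*1000; print("z",np.median(q[:,2]),u.min(0),u.max(0))
m=u[:,0]<-40; t=u[m]; print("tail line",np.polyfit(t[:,0],t[:,1],1))
E
python3 home.py w10 .062
```

```text
t 21.0 tcp [ 0.5239 -0.2134  0.2113] yaw 7.7 w 0.400 gf 0 F [ 0.2 -0.1  0.3] q6 1.00
tcp rel slot mm [-67.8  -1.9]
z 0.06541160685556602 [-75.47897193 -23.03644012] [32.49614798 23.42918651]
tail line [ 0.00306892 -0.36461093]
```

>>> carry_out(
  series="-0.0137 0.03 0 0;-0.0137 0.042 0 -1.8;-0.0137 0.042 0 -1.8;-0.0137 0.042 0 -1.8;-0.0137 0.042 0 -1.8;-0.0137 0.042 0 -1.8;-0.0137 0.042 0 -1.8;-0.0137 0.042 0 -1.8;-0.0137 0.042 0 -1.8;-0.0137 0.042 0 -1.8;-0.0137 0.042 0 -1.8;-0.0137 0.042 0 -1.8;0 0.014 0 -1;0 0 0 0;0 0 0 0",
  jaw=0.2,
)

```text
time: 22.9
tool_pos: [0.3568, 0.2927, 0.2055]
tcp_rot: [3.119, -0.357, -0.003]
wrist_force: [0.6, 0.3, -0.4]
width: 0.6
grip_force: 0.0
```

```bash
python3 sp.py w11 .42 .275
```

```text
t 22.9 tcp [0.3568 0.2927 0.2055] yaw -13.0 w 0.600 gf 0 F [ 0.6  0.3 -0.4] q6 2.43
z 0.006456261309932876 [0.40774675 0.30910744] [0.46528058 0.28600205] -21.88022716425035 511
t 22.9 tcp [0.357  0.2926 0.2058] yaw -13.1 w 0.599 gf 0 F [-1.5 -0.6 -0.3] q6 2.43
d [ 0.0507  0.0165 -0.1898] turn -8.8
```

The spade has been knocked about 4 cm, and the fresh measurement has it. Its yaw is slightly past the wrist's range, so I grasp 5° off and let the pads align it.

>>> carry_out(
  series="0.02 0.007 -0.02 -2;0.02 0.007 -0.04 -2;0.0107 0.0025 -0.045 0;0 0 -0.04 0;0 0 -0.025 0;0 0 -0.014 0;0 0 -0.0055 0;0 0 0 0;0 0 0 0",
)

```text
time: 24.08
tool_pos: [0.4091, 0.3108, 0.0185]
tcp_rot: [-3.105, 0.466, -0.003]
wrist_force: [0.5, -0.1, 0.5]
width: 0.6
grip_force: 0.0
```

>>> carry_out(
  series="0 0 0 0;0 0 0 0;0 0 0 0;0 0 0 0;0 0 0 0;0 0 0 0",
  jaw=-1,
)

```text
time: 24.82
tool_pos: [0.4085, 0.3105, 0.0182]
tcp_rot: [-3.106, 0.465, -0.001]
wrist_force: [-1.5, -0.3, 5.3]
width: 0.13
grip_force: 77.3
```

>>> carry_out(
  series="0 0 0.02 0;0 0 0.05 0;0 0 0.05 1;0 0 0.04 2;0 0 0.02 2;0 0 0 0;0 0 0 0",
)

```text
time: 25.7
tool_pos: [0.4073, 0.3097, 0.196]
tcp_rot: [3.123, -0.331, -0.002]
wrist_force: [0.2, 0.5, -1.0]
width: 0.131
grip_force: 77.3
```

```bash
python3 ins.py w12
```

```text
t 25.7 tcp [0.4073 0.3097 0.196 ] yaw -12.1 w 0.131 gf 77 F [ 0.2  0.5 -1. ] q6 2.38
tcp rel slot mm [-112.3  532.2]
disc tool xy,r [0.0621 0.004  0.0316] z at centre 0.0126 tilt x,y deg [0.5 0. ] tail y 0.0018
-1 0 
1 0
```

The spade is held 3° askew and at the very pad tips. I'll set it down at a better yaw and regrasp.

>>> carry_out(
  series="0 0 -0.03 6;0 0 -0.05 6;0 0 -0.05 0;0 0 -0.03 0;0 0 -0.0125 0;0 0 -0.005 0;0 0 0 0;0 0 0 0",
)

```text
time: 26.75
tool_pos: [0.4092, 0.311, 0.0212]
tcp_rot: [-3.14, 0.001, -0.004]
wrist_force: [0.3, 1.2, -1.0]
width: 0.129
grip_force: 77.3
```

>>> carry_out(
  series="0 0 0 0;0 0 0 0;0 0 0 0;0 0 0.03 0;0 0 0.06 0;0 0 0.06 0;0 0 0.03 0;0 0 0 0;0 0 0 0",
  jaw=0.2,
)

```text
time: 27.88
tool_pos: [0.4074, 0.3097, 0.1986]
tcp_rot: [3.141, -0.001, -0.002]
wrist_force: [0.2, -0.4, -0.9]
width: 0.601
grip_force: 0.0
```

```bash
python3 sp.py w13 .465 .31
```

```text
t 27.9 tcp [0.4074 0.3097 0.1986] yaw -0.1 w 0.601 gf 0 F [ 0.2 -0.4 -0.9] q6 2.17
z 0.006391653571761219 [0.40823748 0.3106384 ] [0.47013694 0.30710894] -3.263427207026079 521
t 27.9 tcp [0.407  0.3095 0.1978] yaw -0.1 w 0.597 gf 0 F [-0.1 -0.1 -0.6] q6 2.17
d [ 0.0013  0.0012 -0.1818] turn -3.2
```

>>> carry_out(
  series="0.0012 0.0007 -0.05 -3.2;0 0 -0.05 0;0 0 -0.04 0;0 0 -0.025 0;0 0 -0.013 0;0 0 -0.0055 0;0 0 0 0;0 0 0 0",
)

```text
time: 28.92
tool_pos: [0.4102, 0.3115, 0.0174]
tcp_rot: [-3.139, 0.089, -0.003]
wrist_force: [-1.0, -0.1, -1.2]
width: 0.601
grip_force: 0.0
```

>>> carry_out(
  series="0 0 0 0;0 0 0 0;0 0 0 0;0 0 0 0;0 0 0 0;0 0 0 0",
  jaw=-1,
)

```text
time: 29.68
tool_pos: [0.4098, 0.3113, 0.0173]
tcp_rot: [-3.14, 0.089, -0.001]
wrist_force: [-1.5, -1.3, 4.7]
width: 0.14
grip_force: 78.3
```

>>> carry_out(
  series="0 0 0.02 0;0 0 0.05 0;0 0 0.05 1;0 0 0.04 2;0 0 0.02 2;0 0 0 0;0 0 0 0",
)

```text
time: 30.55
tool_pos: [0.4086, 0.3104, 0.195]
tcp_rot: [3.14, 0.047, -0.003]
wrist_force: [0.2, 0.2, -0.7]
width: 0.139
grip_force: 78.4
```

```bash
python3 ins.py w14
```

```text
t 30.6 tcp [0.4086 0.3104 0.195 ] yaw 1.7 w 0.139 gf 78 F [ 0.2  0.2 -0.7] q6 2.14
tcp rel slot mm [-111.   532.7]
disc tool xy,r [0.0608 0.0005 0.0318] z at centre 0.0115 tilt x,y deg [ 0.4 -0.1] tail y 0.0003
-1 0 
1 0
```

>>> carry_out(
  series="0.004 -0.02 0 0;0.004 -0.038 0 0.5;0.004 -0.038 0 0.5;0.004 -0.038 0 0.5;0.004 -0.038 0 0.5;0.004 -0.038 0 0.5;0.004 -0.038 0 0.5;0.004 -0.038 0 0.5;0.004 -0.038 0 0.5;0.004 -0.038 0 0.5;0.004 -0.038 0 0.5;0.004 -0.038 0 0.5;0.004 -0.038 0 0.5;0.004 -0.038 0 0.1;0 -0.017 0 0;0 0 -0.045 0;0 0 -0.04 0;0 0 -0.01 0;0 0 0 0;0 0 0 0",
)

```text
time: 33.1
tool_pos: [0.4667, -0.2207, 0.1031]
tcp_rot: [3.133, 0.215, 0.004]
wrist_force: [0.5, -0.4, -0.9]
width: 0.136
grip_force: 78.5
```

```bash
python3 ins.py w15
```

```text
t 33.1 tcp [ 0.4667 -0.2207  0.1031] yaw 7.9 w 0.136 gf 78 F [ 0.5 -0.4 -0.9] q6 0.94
tcp rel slot mm [-125.5   -1.4]
disc tool xy,r [ 0.0822 -0.001   0.0445] z at centre 0.0115 tilt x,y deg [ 0. -0.] tail y 0.0005
-1 158 [-42.6 -22.4]
1 179 [21.6 41.9]
```

>>> carry_out(
  series="-0.0002 0.0012 -0.0022 -0.1;0 0 0 0;0.0079 0.0010 0 0;0.0079 0.0010 0 0;0.0079 0.0010 0 0;0.0079 0.0010 0 0;0.0079 0.0010 0 0;0.0069 0.0008 0 0;0 0 0 0;0 0 0 0",
)

```text
time: 34.4
tool_pos: [0.5113, -0.213, 0.0989]
tcp_rot: [-3.134, -0.212, 0.001]
wrist_force: [-0.0, 0.2, 0.6]
width: 0.132
grip_force: 78.5
```

```bash
python3 ins.py w16
```

```text
t 34.4 tcp [ 0.5113 -0.213   0.0989] yaw 7.7 w 0.132 gf 78 F [-0.   0.2  0.6] q6 1.00
tcp rel slot mm [-80.2   0.2]
disc tool xy,r [0.0782 0.0004 0.0405] z at centre 0.0113 tilt x,y deg [ 0. -0.] tail y 0.0004
-1 2812 [-42.3 -22.2]
1 2808 [21.6 41.6]
```

>>> carry_out(
  series="0.0055 0.0006 0.0007 0;0.0055 0.0006 0 0;0.003 0.0004 0 0;0.003 0.0004 0 0;0.001 0.0001 0 0;0 0 0 0",
)

```text
time: 35.2
tool_pos: [0.5295, -0.2109, 0.0997]
tcp_rot: [-3.134, -0.212, 0.0]
wrist_force: [-0.1, 0.2, -0.9]
width: 0.137
grip_force: 78.5
```

>>> carry_out(
  series="0.001 0.0001 0 0;0.001 0.0001 0 0;0.001 0.0001 -0.001 0;0 0 0 0;0 0 0 0",
)

```text
time: 35.83
tool_pos: [0.5308, -0.2106, 0.098]
tcp_rot: [-3.134, -0.212, 0.006]
wrist_force: [-4.7, -0.4, -0.0]
width: 0.137
grip_force: 78.6
```

```bash
python3 -c "
from h import *
rel()"
```

```text
t 35.8 tcp [ 0.5308 -0.2106  0.098 ] yaw 7.8 w 0.137 gf 79 F [-4.7 -0.4 -0. ] q6 1.02
tcp rel slot mm [-60.6  -0.1]
```

>>> carry_out(
  series="0 0 0 0;0 0 0 0;0 0 0 0;-0.005 -0.0007 0.01 0;-0.005 -0.0007 0.03 0;0 0 0.06 0;0 0 0.02 0;0 0 0 0",
  jaw=-0.2,
)

```text
time: 36.83
tool_pos: [0.5238, -0.2127, 0.2216]
tcp_rot: [3.132, 0.212, 0.007]
wrist_force: [-0.7, -0.7, -0.7]
width: 0.402
grip_force: 0.0
```

```bash
python3 home.py w17 .084
```

```text
t 36.8 tcp [ 0.5238 -0.2127  0.2216] yaw 7.7 w 0.402 gf 0 F [-0.7 -0.7 -0.7] q6 1.01
tcp rel slot mm [-67.8  -1.2]
z 0.08741645768287282 [-75.4509707  -23.83295198] [32.70642274 22.3646605 ]
tail line [-0.00401898 -0.46799489]
```

>>> carry_out(
  series="-0.025 0.02 0 0;-0.03 0.03 0 0;-0.03 0.03 0 0;-0.03 0.03 0 0;-0.01 0.01 0 0;0 0 0 0;0 0 0 0;0 0 0 0",
  jaw=0.2,
  grip_force=110,
)

```text
time: 37.88
tool_pos: [0.3983, -0.0928, 0.2188]
tcp_rot: [3.134, 0.211, -0.0]
wrist_force: [0.1, -0.1, 0.1]
width: 0.602
grip_force: 0.0
```

```bash
cat > stem.py <<'E'
import sys
from h import *
from scipy.optimize import least_squares
n=[float(v) for v in sys.argv[2:4]]
s=st(); im,d,P=cloud("wrist"); save(im,P,sys.argv[1])
hsv=cv2.cvtColor(im,cv2.COLOR_BGR2HSV)
m=(P[...,2]>.006)&(P[...,2]<.03)&(np.hypot(P[...,0]-n[0],P[...,1]-n[1])<.075)&(hsv[...,2]>60)
q=P[m]; b=q[q[:,2]>.0195][:,:2]; r=q[(q[:,2]>.0165)&(q[:,2]<.0195)][:,:2]  # block top; rod tops
c,sz,an=cv2.minAreaRect(b.astype(np.float32)); print("block n",len(b),np.round(c,4),np.round(sz,4),an,"z",np.median(q[q[:,2]>.0195][:,2]))
c=np.array(c); mm=r.mean(0); w,V=np.linalg.eigh(np.cov((r-mm).T)); a=V[:,1]*np.sign(V[0,1]); t=(r-c)@a; k=(r-c)@[-a[1],a[0]]
print("rod axis deg",np.degrees(np.arctan2(a[1],a[0])),"ext",np.round([t.min(),t.max()],4),"rod lateral vs block",np.round(np.median(k),4))
s=st(); goto(s,*c,.017,np.degrees(np.arctan2(a[1],a[0])))
E
python3 stem.py w18 .449 -.09
```

```text
t 37.9 tcp [ 0.3983 -0.0928  0.2188] yaw 7.7 w 0.602 gf 0 F [ 0.1 -0.1  0.1] q6 1.15
block n 605 [ 0.4532 -0.0897] [0.1172 0.0218] 7.4651780128479 z 0.022112829442058446
rod axis deg 6.428372144849703 ext [-0.059   0.0603] rod lateral vs block 0.0004
t 37.9 tcp [ 0.3982 -0.0927  0.2188] yaw 7.7 w 0.598 gf 0 F [0.  0.3 0.4] q6 1.15
d [ 0.055   0.003  -0.2018] turn -1.3
```

View pics/w18.png

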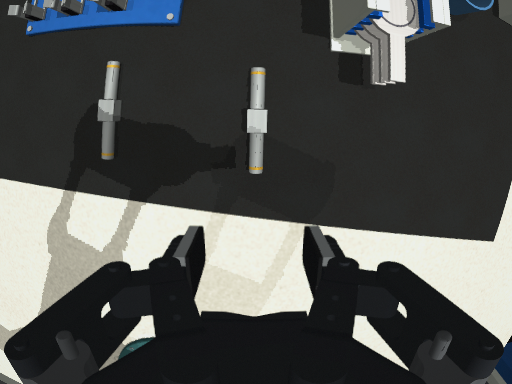

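All three spades show home in the cassette (380,40). The stem's block is at (257,121), lying along the tool axis. Grasping it.

>>> carry_out(
  series="0.018 0.001 -0.03 -1;0.018 0.001 -0.05 0;0.019 0.001 -0.05 0;0 0 -0.04 0;0 0 -0.02 0;0 0 -0.012 0;0 0 0 0;0 0 0 0",
)

```text
time: 38.92
tool_pos: [0.4536, -0.0895, 0.0178]
tcp_rot: [3.136, 0.184, 0.003]
wrist_force: [0.9, -0.5, -0.3]
width: 0.6
grip_force: 0.0
```

>>> carry_out(
  series="0 0 0 0;0 0 0 0;0 0 0 0;0 0 0 0;0 0 0 0;0 0 0 0",
  jaw=-1,
)

```text
time: 39.67
tool_pos: [0.4534, -0.0893, 0.0182]
tcp_rot: [3.136, 0.185, 0.003]
wrist_force: [-1.3, 0.6, 6.1]
width: 0.227
grip_force: 108.1
```

>>> carry_out(
  series="0 0 0.03 0;0 0 0.05 0;0 0 0.05 0;0 0.01 0.05 0;0.02 0.03 0.02 -1;0.03 0.04 0 -1;0.03 0.04 0 -1;0.01 0.04 0 -1;0 0.03 0 -1;0 0 0 -1;0 0 0 0;0 0 0 0;0 0 0 0",
)

```text
time: 41.3
tool_pos: [0.5425, 0.1, 0.2169]
tcp_rot: [3.141, 0.019, 0.0]
wrist_force: [-0.4, 0.2, -2.4]
width: 0.228
grip_force: 108.2
```

```bash
python3 - <<'E'
from h import *
s=st(); im,d,P=cloud("wrist"); save(im,P,"w19"); hsv=cv2.cvtColor(im,cv2.COLOR_BGR2HSV)
Rm=R.from_rotvec(s["tcp_rot"]).as_matrix(); Q=(P-s["tool_pos"])@Rm
m=(abs(Q[...,2])<.03)&(Q[...,0]>.02)&(Q[...,0]<.08)&(abs(Q[...,1])<.02); q=Q[m]
if len(q): k=np.polyfit(q[:,0],q[:,1],1); top=q[abs(q[:,1]-np.polyval(k,q[:,0]))<.003]; print("stem tool: xmax",q[:,0].max(),"line y",k,"top z fit",np.polyfit(top[:,0],top[:,2],1))
b=(hsv[...,0]>100)&(hsv[...,0]<125)&(hsv[...,1]>150)&(P[...,2]<.017)&(P[...,2]>.008)&(P[...,1]>-.02)&(P[...,0]>.5)
print("rack",b.sum(),cv2.minAreaRect(P[b][:,:2].astype(np.float32)),P[b].min(0),P[b].max(0))
g=(hsv[...,0]>45)&(hsv[...,0]<80)&(hsv[...,1]>120)&(P[...,2]>.02); print("btn",g.sum(),P[g].mean(0) if g.any() else "",np.median(P[g][:,2]))
f=(P[...,2]>.046)&(P[...,2]<.07)&(P[...,0]>.5)&(P[...,1]>.05)&(P[...,1]<.28)&(P[...,0]<.72)
k,l,stt,ce=cv2.connectedComponentsWithStats(f.astype(np.uint8))
for i in range(1,k):
    if stt[i,4]>15: q=P[l==i]; print(stt[i].tolist(),q.mean(0).round(4),q.min(0).round(4),q.max(0).round(4))
E
```

```text
t 41.3 tcp [0.5425 0.1    0.2169] yaw 0.7 w 0.228 gf 108 F [-0.4  0.2 -2.4] q6 1.70
stem tool: xmax 0.06000021638538708 line y [-0.00043871  0.00030362] top z fit [ 0.01856074 -0.00118186]
rack 16721 ((0.6252806186676025, 0.1345345675945282), (0.13994257152080536, 0.23515327274799347), 1.0585137605667114) [0.5537001  0.0164853  0.00928575] [0.69678211 0.25328969 0.01696281]
btn 698 [0.62652906 0.04617007 0.03390018] 0.03420416631435644
[196, 41, 11, 18, 163] [0.6694 0.1514 0.0585] [0.6625 0.1457 0.0461] [0.6772 0.1574 0.0649]
[238, 40, 13, 17, 186] [0.6701 0.1099 0.0592] [0.6632 0.1043 0.05  ] [0.6776 0.1158 0.0647]
[263, 40, 13, 17, 185] [0.6707 0.0865 0.0589] [0.6637 0.0807 0.0485] [0.6781 0.092  0.0648]
[171, 44, 15, 16, 198] [0.669  0.1742 0.0585] [0.662  0.1681 0.0469] [0.6768 0.1807 0.0646]
[134, 47, 9, 17, 119] [0.6678 0.2162 0.058 ] [0.661  0.2102 0.0464] [0.6756 0.2224 0.0638]
[111, 51, 15, 15, 188] [0.6678 0.2389 0.0584] [0.6608 0.2328 0.0464] [0.6755 0.2459 0.0654]
[173, 133, 15, 16, 196] [0.5797 0.1726 0.0584] [0.5727 0.1666 0.048 ] [0.5864 0.1786 0.0643]
[197, 132, 12, 16, 164] [0.5801 0.1498 0.059 ] [0.5726 0.1437 0.0467] [0.5872 0.1562 0.0643]
[271, 133, 5, 14, 56] [0.581  0.0809 0.0625] [0.5747 0.0793 0.0603] [0.5875 0.0831 0.0651]
[137, 135, 9, 15, 112] [0.579  0.2146 0.0584] [0.572  0.2091 0.0461] [0.5862 0.2203 0.0655]
[114, 136, 15, 15, 187] [0.5786 0.2374 0.0583] [0.5715 0.2317 0.0526] [0.5858 0.2442 0.064 ]
```

View pics/w19.png

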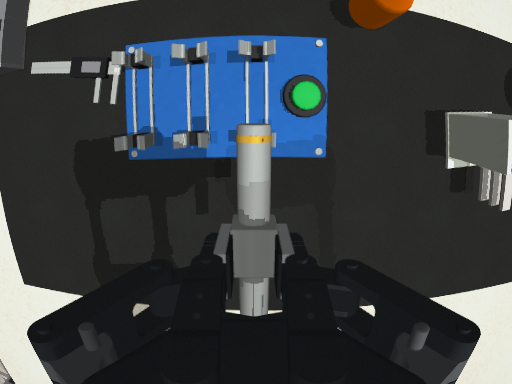

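The rack is seen with its fingers in pairs (far row y≈45, near row y≈135) and the button at (306,95). The stem is held centred; seat 0 is at about (0.6256, 0.0975), yaw 1.1°.

>>> carry_out(
  series="0.02 -0.0005 0 0.4;0.03 -0.001 0 0;0.02 -0.001 -0.01 0;0.0125 0 -0.04 0;0 0 -0.04 0;0 0 -0.03 0;0 0 0 0;0 0 0 0;0 0 0 0",
)

```text
time: 42.48
tool_pos: [0.6267, 0.0985, 0.0992]
tcp_rot: [-3.141, -0.031, -0.006]
wrist_force: [0.1, -0.6, -1.7]
width: 0.227
grip_force: 108.2
```

```bash
cat > seat.py <<'E'
import sys
from h import *
x,y=float(sys.argv[2]),float(sys.argv[3])
s=st(); im,d,P=cloud("wrist"); save(im,P,sys.argv[1])
f=(P[...,2]>.047)&(P[...,2]<.068)&(abs(P[...,0]-x-.045)<.03)&(abs(P[...,1]-y)<.08)
k,l,stt,ce=cv2.connectedComponentsWithStats(f.astype(np.uint8))
for i in range(1,k):
    if stt[i,4]>15: q=P[l==i]; print(stt[i].tolist(),q.mean(0).round(4),q.min(0).round(4),q.max(0).round(4))
Rm=R.from_rotvec(s["tcp_rot"]).as_matrix(); Q=(P-s["tool_pos"])@Rm
m=(Q[...,2]<.0085)&(Q[...,2]>-.005)&(Q[...,0]>.03)&(Q[...,0]<.07)&(abs(Q[...,1])<.011); q=P[m]; 
if len(q): print("rod world y",np.median(q[:,1]),(q[:,1].min()+q[:,1].max())/2,"end x",q[:,0].max(),"topz",q[:,2].max())
s=st(); goto(s,x,y,None,1.1)
E
python3 seat.py w20 .6256 .0975
```

```text
t 42.5 tcp [0.6267 0.0985 0.0992] yaw 1.1 w 0.227 gf 108 F [ 0.1 -0.6 -1.7] q6 1.67
[157, 137, 16, 27, 365] [0.6701 0.1512 0.0591] [0.6624 0.1456 0.0477] [0.6769 0.1576 0.0649]
[224, 137, 13, 26, 290] [0.6704 0.1125 0.0612] [0.6632 0.1091 0.0557] [0.6772 0.1158 0.0648]
[271, 136, 16, 27, 375] [0.671  0.0848 0.0602] [0.6639 0.0805 0.0471] [0.6778 0.089  0.0647]
[123, 138, 20, 26, 433] [0.6695 0.1731 0.0574] [0.6621 0.168  0.0493] [0.6766 0.1775 0.063 ]
rod world y 0.09912729154765725 0.09917944190263453 end x 0.6867235868114671 topz 0.10198964671635172
t 42.5 tcp [0.6266 0.0985 0.0991] yaw 1.1 w 0.231 gf 108 F [ 0.7 -0.6 -1.6] q6 1.67
d [-0.001 -0.001  0.   ] turn -0.0
```

>>> carry_out(
  series="-0.0009 -0.001 -0.01 0;0 0 -0.015 0;0 0 -0.006 0;0 0 -0.003 0;0 0 -0.003 0;0 0 0 0",
)

```text
time: 43.28
tool_pos: [0.6244, 0.0976, 0.0604]
tcp_rot: [-3.141, -0.031, -0.001]
wrist_force: [-1.6, 0.2, 5.9]
width: 0.224
grip_force: 109.3
```

>>> carry_out(
  series="0 0 -0.003 0;0 0 -0.003 0;0 0 -0.003 0;0 0 0 0;0 0 0 0",
)

```text
time: 43.9
tool_pos: [0.6245, 0.0976, 0.0531]
tcp_rot: [-3.141, -0.032, -0.001]
wrist_force: [-5.3, -0.7, 16.0]
width: 0.224
grip_force: 110.7
```

>>> carry_out(
  series="0.0005 0 -0.002 0;0 0 -0.001 0;0 0 0 0;0 0 0 0",
)

```text
time: 44.4
tool_pos: [0.6246, 0.0976, 0.0529]
tcp_rot: [-3.141, -0.032, 0.001]
wrist_force: [-14.3, -0.3, 32.1]
width: 0.229
grip_force: 112.9
```

```bash
cat > seated.py <<'E'
import sys
from h import *
x,y=float(sys.argv[2]),float(sys.argv[3])
s=st(); im,d,P=cloud("wrist"); save(im,P,sys.argv[1]); hsv=cv2.cvtColor(im,cv2.COLOR_BGR2HSV)
a=np.radians(1.1); A=np.array([[np.cos(a),np.sin(a)],[-np.sin(a),np.cos(a)]])
U=(P[...,:2]-[x,y])@A.T
for lo,hi in((-.061,-.053),(-.037,-.02),(.02,.037),(.053,.062)):
    m=(U[...,0]>lo)&(U[...,0]<hi)&(abs(U[...,1])<.012)&(P[...,2]>.03)&(P[...,2]<.09)
    q=P[m]; u=U[m]
    if len(q)>5: t=u[q[:,2]>q[:,2].max()-.004]; print(lo,hi,len(q),"topz",np.percentile(q[:,2],95).round(4),"y",np.median(t[:,1]).round(4),"u",u[:,0].min().round(4),u[:,0].max().round(4))
m=(abs(U[...,0])<.08)&(abs(U[...,1])<.006)&(P[...,2]>.045)&(P[...,2]<.075); print("stem u ext",U[m][:,0].min(),U[m][:,0].max())
E
python3 seated.py w21 .6258 .0973
```

```text
t 44.4 tcp [0.6246 0.0976 0.0529] yaw 1.2 w 0.229 gf 113 F [-14.3  -0.3  32.1] q6 1.67
-0.037 -0.02 715 topz 0.0542 y 0.0003 u -0.037 -0.02
0.02 0.037 1218 topz 0.0543 y 0.0003 u 0.02 0.037
0.053 0.062 499 topz 0.0545 y 0.0003 u 0.053 0.0587
stem u ext -0.0420170591849203 0.05870380478294278
```

Seated: rod tops at 54.3 mm and both ends level. Releasing and going for the second stem.

>>> carry_out(
  series="0 0 0.003 0;0 0 0 0;0 0 0 0;0 0 0 0",
  jaw=-0.1,
)

```text
time: 44.95
tool_pos: [0.6241, 0.0973, 0.0498]
tcp_rot: [3.141, 0.031, -0.002]
wrist_force: [0.0, -1.3, -0.2]
width: 0.447
grip_force: 0.0
```

>>> carry_out(
  series="0 0 0.01 0;0 0 0.04 0;0 0 0.06 0;-0.03 0 0.05 0;-0.05 0 0 0;-0.05 0 0 0;-0.05 -0.003 0 0;-0.045 -0.003 0 0;0 0 0 0;0 0 0 0;0 0 0 0",
)

```text
time: 46.32
tool_pos: [0.4009, 0.0915, 0.2114]
tcp_rot: [-3.141, -0.031, -0.002]
wrist_force: [0.6, -0.2, 0.0]
width: 0.452
grip_force: 0.0
```

```bash
python3 stem.py w22 .452 .09
```

```text
t 46.3 tcp [0.4009 0.0915 0.2114] yaw 1.1 w 0.452 gf 0 F [ 0.6 -0.2  0. ] q6 1.71
block n 614 [0.4484 0.0904] [0.117  0.0214] 0.9839382171630859 z 0.021976613792839522
rod axis deg 0.9077046641623513 ext [-0.0592  0.0601] rod lateral vs block -0.0002
t 46.4 tcp [0.4008 0.0915 0.2112] yaw 1.1 w 0.449 gf 0 F [-0.3  0.1  0.4] q6 1.71
d [ 0.0476 -0.0011 -0.1942] turn -0.2
```

View pics/w22.png

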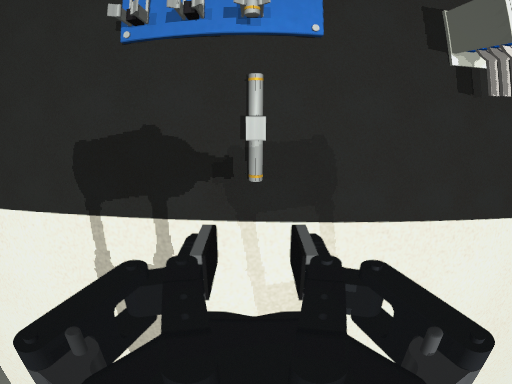

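The stem's block is at (256,128), the axis aligned. The first stem is in station 0 at (253,8).

>>> carry_out(
  series="0.016 -0.0005 -0.03 -0.2;0.016 -0.0005 -0.05 0;0.016 0 -0.05 0;0 0 -0.04 0;0 0 -0.015 0;0 0 -0.0095 0;0 0 0 0;0 0 0 0",
  jaw=0.2,
)

```text
time: 47.38
tool_pos: [0.4491, 0.0907, 0.0177]
tcp_rot: [-3.141, -0.026, -0.005]
wrist_force: [-0.1, -1.0, -0.4]
width: 0.602
grip_force: 0.0
```

>>> carry_out(
  series="0 0 0 0;0 0 0 0;0 0 0 0;0 0 0 0;0 0 0 0;0 0 0 0",
  jaw=-1,
)

```text
time: 48.12
tool_pos: [0.4485, 0.0906, 0.0177]
tcp_rot: [-3.141, -0.026, -0.003]
wrist_force: [-1.8, -0.6, 7.6]
width: 0.227
grip_force: 108.0
```

>>> carry_out(
  series="0 0 0.03 0;0 0 0.05 0;0 0 0.05 0;0.02 0.02 0.01 0;0.03 0.03 0 0;0.03 0.03 0 0;0.03 0.03 0 0;0.03 0.02 0 0.2;0.0345 0.0075 0 0;0 0 -0.03 0;0 0 -0.03 0;0 0 0 0;0 0 0 0;0 0 0 0",
)

```text
time: 49.88
tool_pos: [0.6234, 0.2283, 0.0985]
tcp_rot: [-3.14, -0.032, -0.005]
wrist_force: [0.1, -0.1, -1.9]
width: 0.228
grip_force: 108.0
```

```bash
python3 seat.py w23 .6233 .2273
```

```text
t 49.9 tcp [0.6234 0.2283 0.0985] yaw 1.1 w 0.228 gf 108 F [ 0.1 -0.1 -1.9] q6 1.86
[224, 135, 12, 26, 294] [0.6682 0.2425 0.0612] [0.6611 0.2394 0.0543] [0.675  0.2456 0.0649]
[271, 134, 16, 27, 375] [0.6687 0.2148 0.0603] [0.6617 0.2105 0.0482] [0.6756 0.2189 0.0649]
[337, 136, 16, 26, 361] [0.6696 0.1753 0.0594] [0.6624 0.1689 0.049 ] [0.6767 0.1808 0.0651]
[368, 137, 24, 27, 515] [0.6698 0.1525 0.0584] [0.6625 0.1473 0.0516] [0.6769 0.1583 0.0654]
rod world y 0.2289822186446024 0.22903827494717283 end x 0.6837537526134195 topz 0.10173525784432672
t 49.9 tcp [0.6233 0.2283 0.0984] yaw 1.1 w 0.229 gf 108 F [-0.3  0.3 -1.7] q6 1.86
d [-0.    -0.001  0.   ] turn -0.0
```

>>> carry_out(
  series="0.0008 -0.0009 -0.01 0;0 0 -0.015 0;0 0 -0.006 0;0 0 -0.003 0;0 0 -0.003 0;0 0 0 0",
)

```text
time: 50.68
tool_pos: [0.6233, 0.2276, 0.0602]
tcp_rot: [-3.14, -0.03, -0.001]
wrist_force: [-1.9, 0.4, 5.0]
width: 0.223
grip_force: 109.2
```

>>> carry_out(
  series="0 0 -0.003 0;0 0 -0.003 0;0 0 -0.003 0;0 0 -0.002 0;0 0 0 0;0 0 0 0",
)

```text
time: 51.42
tool_pos: [0.6234, 0.2275, 0.0525]
tcp_rot: [-3.141, -0.031, -0.001]
wrist_force: [-8.9, -1.2, 22.7]
width: 0.228
grip_force: 111.7
```

```bash
python3 seated.py w24 .6233 .2273
```

```text
t 51.4 tcp [0.6234 0.2275 0.0525] yaw 1.1 w 0.228 gf 112 F [-8.9 -1.2 22.7] q6 1.86
-0.037 -0.02 706 topz 0.0543 y 0.0001 u -0.037 -0.02
0.02 0.037 1205 topz 0.0544 y -0.0003 u 0.02 0.037
0.053 0.062 629 topz 0.0546 y -0.0001 u 0.053 0.0604
stem u ext -0.04055326899566025 0.060350618081235236
```

>>> carry_out(
  series="0 0 0.002 0;0 0 0 0;0 0 0 0;0 0 0 0",
  jaw=-0.1,
)

```text
time: 51.98
tool_pos: [0.6225, 0.2268, 0.0494]
tcp_rot: [3.141, 0.031, -0.002]
wrist_force: [0.2, 0.2, 0.1]
width: 0.446
grip_force: 0.0
```

>>> carry_out(
  series="0 0 0.01 0;0 0 0.04 0;0 0 0.06 0;-0.05 -0.02 0.05 0;-0.06 -0.03 0.03 0;-0.06 -0.03 0 0;0 0 0 0;0 0 0 0;0 0 0 0",
  jaw=-0.1,
)

```text
time: 53.1
tool_pos: [0.475, 0.1571, 0.2292]
tcp_rot: [-3.141, -0.032, -0.003]
wrist_force: [0.2, -0.3, -0.6]
width: 0.454
grip_force: 0.0
```

```bash
python3 - <<'E'
from h import *
s=st(); im,d,P=cloud("wrist"); a=np.radians(1.1); A=np.array([[np.cos(a),np.sin(a)],[-np.sin(a),np.cos(a)]])
for x,y in((.6258,.0973),(.6233,.2273)):
    U=(P[...,:2]-[x,y])@A.T; m=(abs(U[...,0])<.08)&(abs(U[...,1])<.006)&(P[...,2]>.045)&(P[...,2]<.085)
    print((U[m][:,0].min(),U[m][:,0].max(),np.median(P[...,2][m&(abs(U[...,0])<.035)&(abs(U[...,0])>.016)])) if m.any() else None)
i2,_,_=cloud("side"); i3,_,_=cloud("scene")
cv2.imwrite("pics/fin.png",np.hstack([cv2.resize(i3[120:360,90:450],(400,300)),cv2.resize(i2[120:330,120:400],(400,300))]))
E
```

```text
t 53.1 tcp [0.475  0.1571 0.2292] yaw 1.1 w 0.454 gf 0 F [ 0.2 -0.3 -0.6] q6 1.82
(np.float64(-0.06057378965876667), np.float64(0.03950487716631597), np.float64(0.05339933423732102))
(np.float64(-0.05953254986323357), np.float64(0.040220626688772854), np.float64(0.05338711808180424))
```

View pics/fin.png

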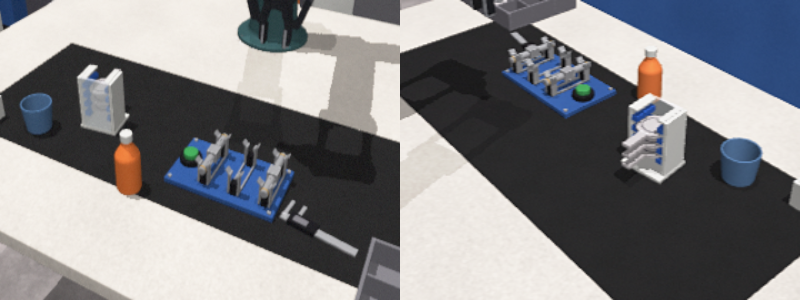

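Both stems are seated, the three spade tails are stacked in the cassette, and nothing is left on the mat. On to the button.

>>> carry_out(
  series="0.02 -0.02 0 0;0.035 -0.025 0 0;0.035 -0.025 0 0;0.035 -0.025 0 0;0.0265 -0.016 0 0;0 0 -0.06 0;0 0 -0.06 0;0 0 -0.04 0;0 0 -0.008 0;0 0 0 0;0 0 0 0",
  jaw=-1,
  grip_force=30,
)

```text
time: 54.62
tool_pos: [0.6273, 0.0457, 0.0629]
tcp_rot: [-3.141, -0.032, -0.007]
wrist_force: [-0.2, -0.0, 0.5]
width: -0.001
grip_force: 0.0
```

>>> carry_out(
  series="0 -0.0005 -0.004 0;0 0 -0.004 0;0 0 -0.004 0;0 0 -0.003 0;0 0 0 0;0 0 0 0",
)

```text
time: 55.38
tool_pos: [0.625, 0.045, 0.0456]
tcp_rot: [3.141, 0.032, -0.0]
wrist_force: [-1.2, 0.4, 2.0]
width: 0.001
grip_force: 1.4
```

>>> carry_out(
  series="0.001 0.0005 -0.002 0;0 0 -0.002 0;0 0 -0.001 0;0 0 0 0;0 0 0 0",
)

```text
time: 56.0
tool_pos: [0.6258, 0.0454, 0.042]
tcp_rot: [3.141, 0.032, -0.001]
wrist_force: [-6.5, -1.3, 13.6]
width: 0.003
grip_force: 6.8
```

>>> carry_out(
  series="0 0 -0.001 0;0 0 -0.001 0;0 0 0 0;0 0 0 0",
)

```text
time: 56.5
tool_pos: [0.6258, 0.0453, 0.0417]
tcp_rot: [3.141, 0.032, -0.001]
wrist_force: [-10.9, -2.3, 24.1]
width: 0.001
grip_force: 11.8
```

Button bottomed (24 N at constant height). Retreating, then a final check.

>>> carry_out(
  series="0 0 0.01 0;0 0 0.04 0;0 0 0.06 0;-0.04 0 0.05 0;-0.05 0.02 0.03 0;-0.05 0.02 0 0;0 0.02 0 0;0 0 0 0;0 0 0 0;0 0 0 0",
)

```text
time: 57.75
tool_pos: [0.4875, 0.105, 0.2269]
tcp_rot: [3.141, 0.03, -0.0]
wrist_force: [-0.0, 0.5, 0.5]
width: 0.0
grip_force: 0.0
```

```bash
python3 - <<'E'
from h import *
s=st(); im,d,P=cloud("wrist"); a=np.radians(1.1); A=np.array([[np.cos(a),np.sin(a)],[-np.sin(a),np.cos(a)]])
ok=True
for x,y in((.6258,.0973),(.6233,.2273)):
    U=(P[...,:2]-[x,y])@A.T; z=[np.median(P[...,2][(U[...,0]*g>.018)&(U[...,0]*g<.034)&(abs(U[...,1])<.005)&(P[...,2]>.03)]) for g in(-1,1)]; print(z); ok&=all(abs(v-.0535)<.002 for v in z)
print(ok, bot.finish_job() if ok else "CHECK")
E
```

```text
t 57.8 tcp [0.4875 0.105  0.2269] yaw 1.1 w 0.000 gf 0 F [-0.   0.5  0.5] q6 1.71
[np.float64(0.05353105017546689), np.float64(0.05377247512748706)]
[np.float64(0.05349786837637113), np.float64(0.053424541834156763)]
the job is handed in; nothing more can be done
True None
```

The job is handed in at about 58 s: both stems are seated in stations 0 and 2, all three spades are home in slots 0–2, and the green button was pressed to its stop last.

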